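# Unlock the drying rack, lay the primed strips on it and start the blower

## Task

Draw the locking pin of the drying rack straight up out of its bore and hang it by its collar in the open side notch next to it, then pull the rack's front rail all the way out by its handle. Lay every white strip side by side across the two rails, sloping down to the front, its lower end on the front rail behind the lip, and only when all of them lie there throw the blower's toggle lever right over away from the robot. Leave the other things on the bench where they are, and the pin in its notch and the rail out.

Things in the scene. Friction and masses are not known exactly. Their poses are not given: they have to be found in the camera images.
- rack: Fixed aluminium drying rack, 317 mm wide. Origin on the table at its middle; x from its front (robot side) to its back, y to its left seen from the robot, z up. A strip lying right runs along x, slopes 16 to 18 degrees down to the front, its centre near x = 17 mm, z = 111 mm. White lock lug on the -y side: plate, top z = 85 mm, x -60 to 68 mm, y -215 to -165 mm.
- rear_rail (a point): Middle of the top of the fixed rear rail: bar 12 mm wide along the rack's y, at rack x = 60 mm (54 to 66), top z = 115 mm. Axes as the rack's. Between the rails the rack is open. Cheeks 30 mm high stand at both ends of both rails at rack y = +-150 mm; strips lie between them.
- lip (a point): Middle of the foot of the lip's inner face on the sliding front rail. The rail is a bar along the rack's y whose top, z = 80 mm, runs from here 22 mm towards the back; the lip is 6 mm thick, 14 mm higher than the top. At rack x = -1 mm stowed, -71 mm pulled out. Axes as the rack's.
- back_stop (a point): Middle of the front face of the back stop, a bar along the rack's y at rack x = 110 mm, from z = 121 to 155 mm; it stops the strips' upper ends, so a strip has about 18 mm of play between lip and stop. Axes as the rack's.
- bore (a point): Mouth of the vertical 15 mm bore through the 14 mm thick lug, on its axis at the lug's top, 85 mm above the table; the pin starts here. Axes as the rack's.
- notch (a point): Where the pin's axis stands when parked in the lug's open notch, at the lug's top, 85 mm above the table. The notch is 16 mm wide in the rack's x, cut right through the 14 mm lug and open to the rack's -y side; closed end 9 mm to the +y of this point, open edge 24 mm to the -y. Axes as the rack's.
- pin: Steel locking pin, upright in the bore, collar resting on the lug. Origin on its axis at the underside of the collar; z up along the axis. Below: shank 12 mm thick, 58 mm long with a tapered tip. Above: collar 28 mm across, 8 mm high, then a black round grip 20 mm thick from 8 to 48 mm above the origin. 100 g. Parked: collar on the lug, shank in the notch.
- front_rail (a joint): Slide of the front rail with lip and handle, in m: 0 stowed, 0.070 fully out towards the robot (rack's -x). Locked while the pin is in the bore. Moves with about 3 N and stays where it is left.
- handle (a point): Middle of the front rail's black handle bar, 77 mm above the table: bar 14 by 14 mm, 110 mm long along the rack's y, 34 mm of free space between it and the lip; free below. Moves with the rail; axes as the rack's.
- strip0: White primed wooden strip, 170 by 36 by 14 mm (its x, y, z), lying flat on the table to the robot's right at the start; origin at its centre. 40 to 85 g. May be absent.
- strip1: White primed wooden strip, 170 by 36 by 14 mm (its x, y, z), lying flat on the table to the robot's right at the start; origin at its centre. 40 to 85 g. May be absent.
- strip2: White primed wooden strip, 170 by 36 by 14 mm (its x, y, z), lying flat on the table to the robot's right at the start; origin at its centre. 40 to 85 g. May be absent.
- strip3: White primed wooden strip, 170 by 36 by 14 mm (its x, y, z), lying flat on the table to the robot's right at the start; origin at its centre. 40 to 85 g. May be absent.
- switch (a joint): Angle of the blower's toggle lever in rad: about 0 to 0.15 at the start, leaning towards the robot (base's -x); 1.0 thrown over away from the robot (base's +x). Stays where it is left; needs a light push of a few N.
- switch_tip (a point): Centre of the 26 mm ball at the tip of the toggle lever: grey 10 mm stick on a black block to the robot's right, behind the strips; pivot 80 mm from this point, 22 mm above the table over the block's origin. About 92 mm above the table at both ends of its swing. Leans to the base's -x at 0.
- switch_base: Black block of the toggle lever, 70 by 50 by 25 mm, fixed to the table; origin under its centre; its x axis is the direction in which the lever is thrown.
- sanding_block: Cork block 70 by 40 by 30 mm; bystander. Origin under its centre.
- offcut: Brown wooden offcut 80 by 50 by 18 mm; bystander. Origin under its centre.
- ply_ring: Plywood ring 120 mm across, 18 mm high; bystander. Origin under its centre.
- tape_roll: Grey tape roll 100 mm across, 45 mm high; bystander. Origin under its centre.
There are look-alikes about, which are no part of the job. What is shaped like the switch_base but purple or yellow is not meant.

How it is judged:
On the way, in this order (a step that is already met when the one before it is completed fails the run):
1. the pin is out of the bore and hangs by its collar in the side notch (x of pin in the frame of rack between 0.034 and 0.046 m and y of pin in the frame of rack between -0.206 and -0.18 m and z of pin in the frame of rack between 0.08 and 0.09 m and angle between pin's own z axis and vertical below 0.2 rad and linear speed of pin below 0.03 m/s), for 0.2 s.
2. the front rail is pulled all the way out (value of joint front_rail above 0.062 m), for 0.2 s.
3. every strip lies across both rails, sloping down to the front, with the pin parked and the rail out (all of step 1 and x of strip0 in the frame of rack between 0 and 0.034 m and y of strip0 in the frame of rack between -0.14 and 0.14 m and z of strip0 in the frame of rack between 0.104 and 0.12 m and angle between the z axis of strip0 and the z axis of rack, either way round between 0.22 and 0.37 rad and angle between the y axis of each of strip0, strip1, strip2, strip3 and the y axis of rack, either way round below 0.26 rad and linear speed of each of strip0, strip1, strip2, strip3 below 0.03 m/s and x of strip1 in the frame of rack between 0 and 0.034 m and y of strip1 in the frame of rack between -0.14 and 0.14 m and z of strip1 in the frame of rack between 0.104 and 0.12 m and angle between the z axis of strip1 and the z axis of rack, either way round between 0.22 and 0.37 rad and x of strip2 in the frame of rack between 0 and 0.034 m and y of strip2 in the frame of rack between -0.14 and 0.14 m and z of strip2 in the frame of rack between 0.104 and 0.12 m and angle between the z axis of strip2 and the z axis of rack, either way round between 0.22 and 0.37 rad and x of strip3 in the frame of rack between 0 and 0.034 m and y of strip3 in the frame of rack between -0.14 and 0.14 m and z of strip3 in the frame of rack between 0.104 and 0.12 m and angle between the z axis of strip3 and the z axis of rack, either way round between 0.22 and 0.37 rad and value of joint front_rail above 0.062 m), for 0.3 s.
4. the blower's lever is thrown over (value of joint switch above 0.85 rad), for 0.2 s.
At the end, for the whole second after the job is handed in: Pin in the notch (6 mm across, collar within 5 mm of the lug top, tilt < 0.2 rad); front rail out >= 62 mm; every strip lying on both rails (17 mm front to back, 8 mm in height, slope 0.22-0.37, skew < 0.26 rad, within 140 mm of the middle); lever past 0.85 rad (all of step 1 and value of joint front_rail above 0.062 m and x of strip0 in the frame of rack between 0 and 0.034 m and y of strip0 in the frame of rack between -0.14 and 0.14 m and z of strip0 in the frame of rack between 0.104 and 0.12 m and angle between the z axis of strip0 and the z axis of rack, either way round between 0.22 and 0.37 rad and angle between the y axis of each of strip0, strip1, strip2, strip3 and the y axis of rack, either way round below 0.26 rad and x of strip1 in the frame of rack between 0 and 0.034 m and y of strip1 in the frame of rack between -0.14 and 0.14 m and z of strip1 in the frame of rack between 0.104 and 0.12 m and angle between the z axis of strip1 and the z axis of rack, either way round between 0.22 and 0.37 rad and x of strip2 in the frame of rack between 0 and 0.034 m and y of strip2 in the frame of rack between -0.14 and 0.14 m and z of strip2 in the frame of rack between 0.104 and 0.12 m and angle between the z axis of strip2 and the z axis of rack, either way round between 0.22 and 0.37 rad and x of strip3 in the frame of rack between 0 and 0.034 m and y of strip3 in the frame of rack between -0.14 and 0.14 m and z of strip3 in the frame of rack between 0.104 and 0.12 m and angle between the z axis of strip3 and the z axis of rack, either way round between 0.22 and 0.37 rad and value of joint switch above 0.85 rad); the robot touches nothing.
It fails at once if one of the bystanders (sanding block, offcut, plywood ring, tape roll) is displaced by more than 40 mm (distance of any of ply_ring, sanding_block, offcut, tape_roll from where it was at the start of the episode above 0.04 m).
Of strip0, strip1, strip2, strip3 only 2 to 4 are there at a start; the rules pass over those that are not, and their reading is None.
At some moment in a run one of strip0, strip1, strip2, strip3 may be knocked a few centimetres aside while the robot is not near it.
It also fails if it takes over 210 s, if anything falls off the work surface, if the arm or the gripper's body presses on something with over 40 N, if the wrist force passes 120 N, or if a joint passes its speed limit or range.

## Robot

A 7-joint arm with a two-finger parallel gripper is mounted at the origin on the work surface. World frame = base frame: x ahead of the robot, y to its left, z up, the work surface at z = 0. Lengths are in m, angles in rad, forces in N, time in s.
With the tool pointing down it reaches from about 0.35 to 0.9 m from the base axis. Payload 8.1 kg.
Tool frame: the origin (TCP) lies on the centre line of the jaws, within the pads' length; the fingertips stand 11 mm ahead of it and the grasp point (between the pads) lies 8 mm behind it (arm.nose_length is the distance from the TCP to the fingertips, in m); z points along the fingers, y is the line along which they close (so a half turn about z gives the same grasp; the last joint's range is limited). The gripper opens to 92 mm and grips with 3 to 60 N. Pads are 19 mm wide; open, the fingers measure 130 mm over their backs; the gripper's body (75 mm by 190 mm) begins 47 mm behind the grasp point.
Start: joints at [-1.442, 0.434, 0.025, 1.573, -0.012, 1.134, -0.075], TCP at [0.144, 0.608, 0.238] pointing down, gripper open.
Joint ranges: [-2.62, 2.62], [-0.44, 2.09], [-1.27, 1.32], [0.08, 2.57], [-1.32, 4.46], [0.12, 2], [-2.74, 2.74]. Speed limits (rad/s): [2.22, 2.22, 3.01, 3.01, 3.14, 3.14, 3.14].

## Interface

Orientations are given as a rotation vector (axis times angle).
In Python, from cell import arm gives the robot as it stands.
- The arm moves only by the tool jog_arm, never from a script. Its argument "moves" is a list of rows, each a list of 4 numbers: the shift along the tool's x, y, z in m, then the turn about the tool's z in rad. In form: [[tx, ty, tz, spin], ...]. A call has 1 to 20 rows; each row is the pose to reach, as a shift and turn from the pose commanded when the call began, along the tool's axes at that moment; what a row does not reach only later rows make up. A row lasts 1/8 s, in which the tool goes at most 62.5 mm and 10.7 degrees, less where a joint would pass 70% of its speed; a pose out of reach is approached as far as the arm can. A call with a gripper value outside its range is refused whole. "hand" is the finger opening in m, from 0 to 0.0918, set as the call begins (left out, the last holds). The fingers move at their own pace and stop on an object; "newtons" is the grip in N (left out, the last holds). Time passes only in rows, so rows that repeat a pose let the fingers close. It gives the time, the measured TCP pose, the force, the opening and the grip force at its end, in the units of the state.
- arm.observe(): the state, without advancing time (a new reading comes with each control period).
- arm.get_image(name): name is "scene" or "top" or "wrist"; returns a dict with "color" (420x560x3 uint8, red, green, blue), "z_map" (420x560 float32, m along the optical axis (not along the pixel's ray), 0 where there is no reading), "fx", "fy", "cx", "cy" (pixels), "rvec" (rotation vector, rad) and "tvec" (3), from world to camera coordinates, as OpenCV has them. Camera axes: x right, y down, z forward; pixel columns grow to the right and rows downward; lengths in m; the calibration is good to about 2 mm. A picture is of the moment at which its call begins.
- arm.sign_off(): hands the job in; it is judged then, once.
The state is a dict: "clock": time; "joints": joint angles; "dq": joint speeds; "joint_efforts": joint torques, N m; "position": TCP position; "ee_rot": TCP orientation; "force": force on the tool from outside, world axes, zero at the start; "ft_torque": the same for the moment, N m; "width": opening from 0.0 (shut) to 1.0 (fully open); "gripper_force": force on a finger pad.
Only numpy, scipy, OpenCV 4.12 (cv2) and the standard library are available. Lean on these libraries where they do the work, as an engineer would, in place of code of your own. Each camera call takes 0.05 s, during which the arm holds its last target. There are 200 camera calls.

## Working session

There is one attempt and no reset: what is moved stays moved. The work goes in short steps, Python scripts to look and compute and a tool call to move; the robot and the scene stay as the last step left them, time stands still between calls to the robot, and variables do not carry over. Pictures are saved under pics/ and viewed, at most 14 in all, crops included, and the job is handed in when it is done.

Besides the shell and the picture viewer there is one more tool, called after "Call:" as name(argument=value, ...) on one line, values as JSON. jog_arm: Moves the arm, as the interface text tells. Its arguments: {"type":"object","properties":{"moves":{"type":"array"},"hand":{"type":"number"},"newtons":{"type":"number"}},"required":["moves"]}

```bash
ls; mkdir -p pics
cat > h.py <<'E'
import numpy as np, cv2
from cell import arm
from scipy.spatial.transform import Rotation as R
def shot(n):
    im=arm.get_image(n); im['R']=cv2.Rodrigues(np.array(im['rvec'],float))[0]; im['t']=np.array(im['tvec'],float).ravel(); return im
def plane(im,uv,z):
    uv=np.atleast_2d(np.array(uv,float)); d=np.c_[(uv[:,0]-im['cx'])/im['fx'],(uv[:,1]-im['cy'])/im['fy'],np.ones(len(uv))]@im['R']
    c=-im['R'].T@im['t']; return c+d*((z-c[2])/d[:,2])[:,None]
def cloud(im):
    z=im['z_map']; v,u=np.indices(z.shape)
    p=np.stack([(u-im['cx'])/im['fx']*z,(v-im['cy'])/im['fy']*z,z],-1)-im['t']
    w=p@im['R']; w[z==0]=np.nan; return w
def save(im,fn,crop=None,k=1):
    c=im['color'][:,:,::-1]
    if crop: a,b,d,e=crop; c=c[b:e,a:d]
    cv2.imwrite('pics/'+fn,cv2.resize(c,None,fx=k,fy=k,interpolation=cv2.INTER_CUBIC))
def st():
    s=arm.observe(); print({k:np.round(s[k],3).tolist() for k in ('clock','joints','position','ee_rot','force','width','gripper_force')}); return s
def rel(target,yaw=None):
    "shift in tool axes and spin to reach a world target"
    s=arm.observe(); T=R.from_rotvec(s['ee_rot']); d=T.inv().apply(np.array(target)-s['position'])
    x=T.apply([1,0,0]); print('rel',d.round(4),'toolx yaw',round(float(np.arctan2(x[1],x[0])),4),'z',T.apply([0,0,1]).round(3))
E
python3 - <<'E'
from h import *
s=st()
for n in('top','scene'):
    im=shot(n); save(im,n+'0.png',k=1.4); np.savez('pics/'+n+'0.npz',w=cloud(im)); print(n,(-im['R'].T@im['t']).round(3),im['fx'])
E
```

```text
pics
{'clock': 0.0, 'joints': [-1.442, 0.435, 0.025, 1.574, -0.012, 1.134, -0.075], 'position': [0.144, 0.608, 0.237], 'ee_rot': [-0.363, -3.12, 0.003], 'force': [-0.296, -0.733, -0.594], 'width': 1.0, 'gripper_force': 0.0}
top [ 0.217 -0.014  1.612] 497.64254908549344
scene [ 1.388 -0.048  1.164] 483.1195030293897
```

View pics/top0.png

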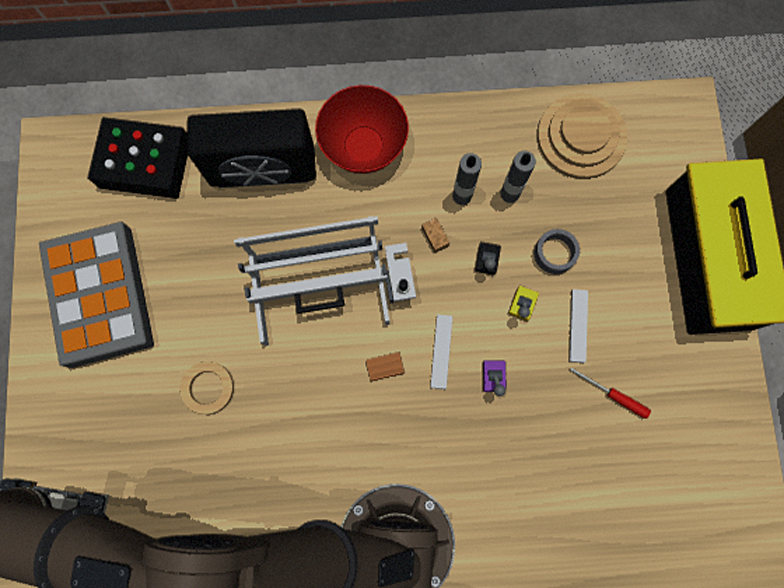

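View pics/scene0.png

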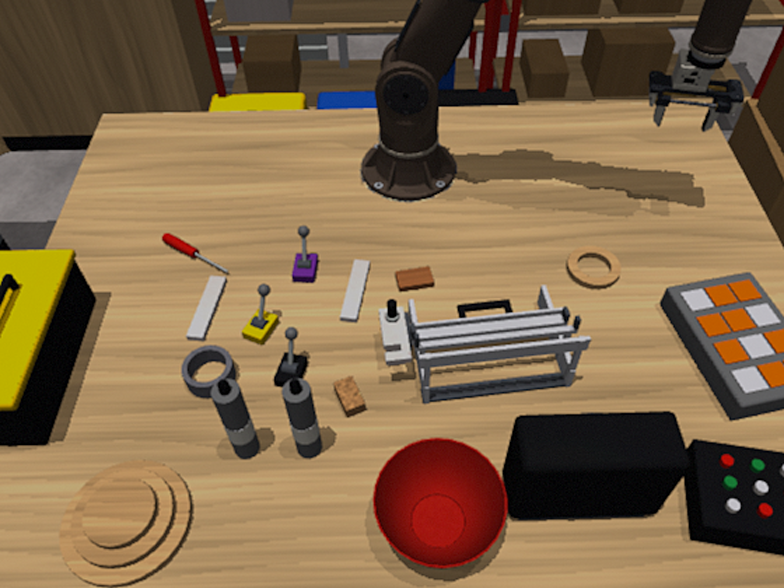

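Top picture (1.4x): the two white strips are at (441,352) and (578,326), the rack at (320,275), the lug with the black pin at (403,285), and the ring, offcut, cork and tape roll stand clear. There are three toggles: black (488,258), yellow (523,303) and purple (495,377). The black one fits the description, because purple and yellow are excluded.

Run:
```python
from h import *
im=shot('top'); w=cloud(im); c=im['color'].astype(int); np.set_printoptions(suppress=True)
save(im,'crop1.png',(150,140,440,300),2.7)
hsv=cv2.cvtColor(im['color'],cv2.COLOR_RGB2HSV); white=(hsv[...,1]<50)&(hsv[...,2]>110)
def box(u0,v0,u1,v1):
    m=np.zeros(white.shape,bool); m[int(v0/1.4):int(v1/1.4),int(u0/1.4):int(u1/1.4)]=1; return m
for n,b in(('A',(420,300,465,400)),('B',(560,280,595,370))):
    m=(white&box(*b)).astype(np.uint8); k,l,s,_=cv2.connectedComponentsWithStats(m); i=1+s[1:,4].argmax()
    cn=cv2.findContours((l==i).astype(np.uint8),0,1)[0][0][:,0]
    p=plane(im,cn,.014)[:,:2]; r=cv2.minAreaRect((p*1000).astype(np.float32)); print(n,r,np.nanmedian(w[l==i],0).round(4)); print(cv2.boxPoints(r).round(0).tolist())
# rack: points by height
B=box(225,205,420,350)
def layer(z,b,tol=.004):
    m=b&(abs(w[...,2]-z)<tol); P=w[m]; return P
for n,z,b in(('rear',.115,B),('front',.080,box(225,205,384,350)),('lip',.094,B),('stop',.155,B),('lug',.085,box(384,235,425,310)),('handle',.084,box(290,285,350,320))):
    P=layer(z,b); 
    if len(P)<5: print(n,len(P)); continue
    r=cv2.minAreaRect((P[:,:2]*1000).astype(np.float32)); print(n,len(P),P.mean(0).round(4),[np.round(q,1).tolist() if not np.isscalar(q) else round(q,1) for q in r])
m=box(384,235,425,310)&(hsv[...,2]<60)&(w[...,2]>.11); print('pin',m.sum(),np.nanmedian(w[m],0),w[m][:,2].max())
m=box(470,235,505,280)&(w[...,2]>.05); P=w[m];print('sw tip',len(P),P.mean(0),P[:,2].max())
m=box(470,235,505,285)&(hsv[...,2]<60)&(abs(w[...,2]-.025)<.006); P=w[m]; print(cv2.minAreaRect((P[:,:2]*1000).astype(np.float32)))
```

```text
A ((419.18310546875, -131.2535400390625), (36.43337631225586, 171.02952575683594), 80.43395233154297) [ 0.4173 -0.1309  0.0138]
[[332.0, -135.0], [500.0, -163.0], [507.0, -128.0], [338.0, -99.0]]
B ((458.06768798828125, -454.98388671875), (36.40608215332031, 169.81968688964844), 81.36646270751953) [ 0.458  -0.4552  0.0138]
[[371.0, -460.0], [539.0, -486.0], [545.0, -450.0], [377.0, -424.0]]
rear 319 [0.6337 0.1478 0.115 ] [[649.4, 110.3], [366.5, 138.3], 79.5]
front 612 [0.5728 0.1437 0.0801] [[603.7, 147.7], [168.5, 307.6], 4.3]
lip 267 [0.5759 0.1058 0.0934] [[604.9, 116.8], [165.7, 368.8], 4.1]
stop 245 [0.6869 0.1517 0.1549] [[686.6, 153.1], [12.1, 316.0], 5.9]
lug 369 [ 0.5959 -0.0458  0.0848] [[597.3, -41.8], [128.1, 59.6], 6.0]
handle 207 [0.5438 0.1427 0.0836] [[552.0, 142.0], [65.0, 115.9], 4.8]
pin 35 [ 0.55507682 -0.0516872   0.13035531] 0.14121798542241204
sw tip 54 [ 0.59806868 -0.2479188   0.10177187] 0.11082759525515438
((631.3714599609375, -256.9554443359375), (49.41530990600586, 69.08048248291016), 75.02667999267578)
```

View pics/crop1.png

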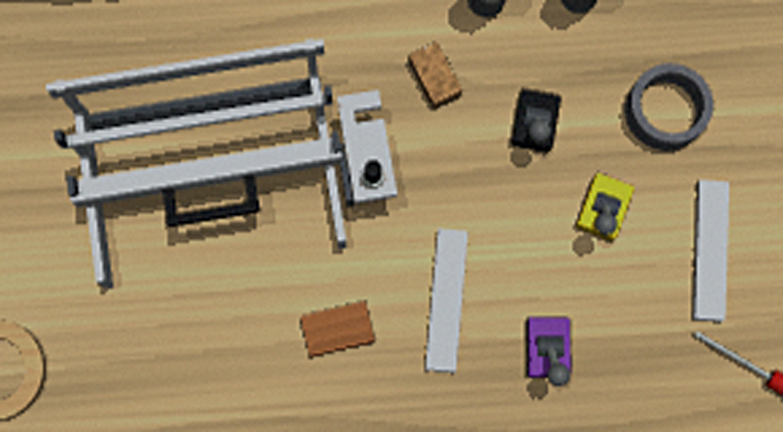

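The crop shows the notch at (357,114) and the pin at (372,170). The black block with its grey stick at (536,120) is the switch. Rack yaw is about +5.9°. Next I refine the rack pose and the pin position.

Run:
```python
from h import *
np.set_printoptions(suppress=True,precision=4)
for n in('top','scene'):
    im=shot(n); w=cloud(im); hsv=cv2.cvtColor(im['color'],cv2.COLOR_RGB2HSV)
    near=(abs(w[...,0]-.555)<.04)&(abs(w[...,1]+.05)<.04)
    m=near&(w[...,2]>.128)&(w[...,2]<.14)&(hsv[...,2]<90); P=w[m]
    print(n,'pin top',len(P),P.mean(0),(P.min(0)+P.max(0))/2,np.ptp(P,0))
    # lug top edges in rack frame guess
    a=np.radians(5.9); M=np.array([[np.cos(a),np.sin(a)],[-np.sin(a),np.cos(a)]]); q=(w[...,:2]-[.5712,.1412])@M.T
    L=(abs(w[...,2]-.085)<.003)&(q[...,1]<-.16)&(q[...,1]>-.23)&(abs(q[...,0])<.09)
    Q=q[L]; print('lug extents',np.percentile(Q,[1,99],axis=0).ravel(),'exp -.06 -.215 .068 -.165')
    for x0,x1 in((.0,.028),(.052,.068)):
        s=Q[(Q[:,0]>x0)&(Q[:,0]<x1)]; print('  yrange',s[:,1].min(),s[:,1].max())
    s=Q[(Q[:,1]<-.186)&(Q[:,1]>-.212)]; h=np.sort(s[:,0]); g=np.diff(h[h>.01]); i=g.argmax(); print('  notch gap',h[h>.01][i],h[h>.01][i+1])
    S=(abs(w[...,2]-.155)<.003)&(abs(q[...,0]-.116)<.03)&(abs(q[...,1])<.2); T=q[S]; print('stop',np.percentile(T,[1,99],axis=0).ravel(),'tilt',np.polyfit(T[:,1],T[:,0],1))
    H=(abs(q[...,1])<.05)&(abs(w[...,2]-.084)<.004)&(abs(q[...,0]+.05)<.02)&(hsv[...,2]<90); T=q[H]; print('handle',len(T),T.mean(0) if len(T) else 0,np.ptp(T,0) if len(T) else 0)
rel([.555,-.052,.16]);
```

```text
top pin top 23 [ 0.5576 -0.0507  0.1335] [ 0.5578 -0.0506  0.1333] [0.0136 0.0157 0.0071]
lug extents [-0.0565 -0.2139  0.0699 -0.1652] exp -.06 -.215 .068 -.165
  yrange -0.21461755832828625 -0.16501921477288398
  yrange -0.21404556478345535 -0.16517487873271983
  notch gap 0.034157824239844495 0.05062390203188684
stop [ 0.1107 -0.1547  0.1225  0.1576] tilt [-0.0005  0.1163]
handle 102 [-0.0427 -0.0017] [0.0188 0.0983]
scene pin top 28 [ 0.5606 -0.0496  0.133 ] [ 0.56   -0.0499  0.1326] [0.0179 0.0138 0.0075]
lug extents [-0.057  -0.2123  0.0704 -0.1628] exp -.06 -.215 .068 -.165
  yrange -0.21245253154411964 -0.16247370234289693
  yrange -0.21241695448700984 -0.1624249511135231
  notch gap 0.03543707668382711 0.04873444532035941
stop [ 0.1098 -0.1528  0.1219  0.1581] tilt [-0.0004  0.116 ]
handle 120 [-0.04    0.0005] [0.0178 0.0997]
rel [-0.5521 -0.5478  0.0778] toolx yaw 2.9097 z [-0.    -0.001 -1.   ]
```

Call:
jog_arm(moves=[[-0.14,-0.136,0.0,0.31],[-0.14,-0.136,0.0,0.31],[-0.14,-0.136,0.0,0.31],[-0.28,-0.272,0,0.62],[-0.28,-0.272,0,0.62],[-0.28,-0.272,0,0.62],[-0.42,-0.41,0,0.93],[-0.42,-0.41,0,0.93],[-0.42,-0.41,0,0.93],[-0.555,-0.545,0.02,1.236],[-0.555,-0.545,0.03,1.236],[-0.555,-0.545,0.037,1.236],[-0.555,-0.545,0.037,1.236],[-0.555,-0.545,0.037,1.236]], hand=0.05)

```text
clock: 2.0
position: [0.5587, -0.0525, 0.2]
ee_rot: [2.109, 2.328, -0.003]
force: [-0.8, -0.0, 0.1]
width: 0.546
gripper_force: 0.0
```

Run:
```python
from h import *
np.set_printoptions(suppress=True,precision=4)
st(); rel([.5588,-.0502,.110])
im=shot('wrist'); w=cloud(im); save(im,'wr1.png',k=1)
hsv=cv2.cvtColor(im['color'],cv2.COLOR_RGB2HSV)
m=(w[...,2]>.128)&(w[...,2]<.14)&(np.hypot(w[...,0]-.559,w[...,1]+.05)<.03); P=w[m]
print(m.sum(),P.mean(0) if len(P) else 0,np.ptp(P,0) if len(P) else 0)
m=(abs(w[...,2]-.085)<.003); print(m.sum(),np.nanpercentile(w[m],[1,99],axis=0))
```

```text
{'clock': 2.0, 'joints': [-0.434, 0.401, 0.593, 1.815, -0.259, 1.004, 0.361], 'position': [0.559, -0.053, 0.2], 'ee_rot': [2.109, 2.328, -0.003], 'force': [-0.771, -0.014, 0.059], 'width': 0.546, 'gripper_force': 0.0}
rel [0.0024 0.0004 0.09  ] toolx yaw 1.6694 z [-0.001 -0.002 -1.   ]
498 [ 0.5566 -0.0495  0.133 ] [0.019  0.0188 0.0068]
7374 [[ 0.5256 -0.0737  0.0822]
 [ 0.6598  0.112   0.087 ]]
```

View pics/wr1.png

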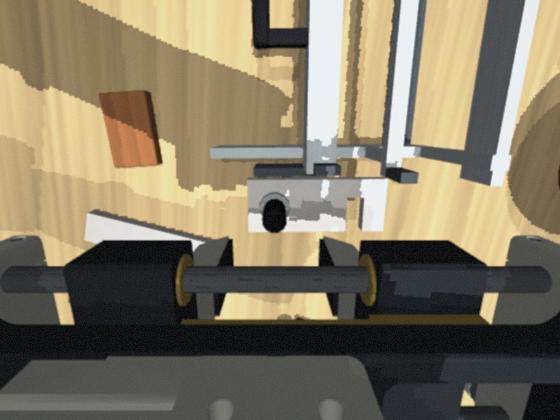

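The wrist picture shows the pin's grip at (273,213) and the open notch at (352,210), both on the lug. I descend and grip.

Call:
jog_arm(moves=[[0.003,-0.002,0.03,0],[0.003,-0.002,0.06,0],[0.003,-0.002,0.08,0],[0.003,-0.002,0.091,0],[0.003,-0.002,0.091,0]])

```text
clock: 2.68
position: [0.5558, -0.0459, 0.1096]
ee_rot: [-2.102, -2.333, 0.0]
force: [0.6, -1.0, -0.0]
width: 0.546
gripper_force: 0.0
```

Call:
jog_arm(moves=[[0,0,0,0],[0,0,0,0],[0,0,0,0],[0,0,0,0],[0,0,0,0],[0,0,0,0]], hand=0.0, newtons=25)

```text
clock: 3.42
position: [0.5564, -0.0469, 0.11]
ee_rot: [2.104, 2.333, 0.001]
force: [-0.8, 0.5, 5.0]
width: 0.213
gripper_force: 25.0
```

Call:
jog_arm(moves=[[0,0,-0.02,0],[0,0,-0.04,0],[0,0,-0.06,0],[0,0,-0.075,0],[0,0,-0.075,0],[0,0,-0.075,0]])

```text
clock: 4.18
position: [0.5558, -0.0467, 0.184]
ee_rot: [-2.104, -2.332, 0.001]
force: [-0.0, -0.3, -1.5]
width: 0.211
gripper_force: 25.0
```

Run:
```python
from h import *
np.set_printoptions(suppress=True,precision=4)
s=st(); im=shot('wrist'); w=cloud(im); save(im,'wr2.png',k=1)
a=np.radians(5.9); M=np.array([[np.cos(a),np.sin(a)],[-np.sin(a),np.cos(a)]]); q=(w[...,:2]-[.5732,.1417])@M.T
L=(abs(w[...,2]-.085)<.003)&(q[...,1]<-.16)&(q[...,1]>-.23)&(abs(q[...,0])<.09); Q=q[L]; print(len(Q),np.percentile(Q,[1,99],axis=0).ravel())
t=Q[(Q[:,1]<-.186)&(Q[:,1]>-.212)]; h=np.sort(t[:,0]); h=h[h>.01]; i=np.diff(h).argmax(); print('gap',h[i],h[i+1],[ (a,b) for a,b in zip(h[:-1],h[1:]) if b-a>.002])
v,u=np.where(L); print('px',u.min(),u.max(),v.min(),v.max())
print('tcp in rack',M@(s['position'][:2]-np.array([.5732,.1417])))
```

```text
{'clock': 4.175, 'joints': [-0.438, 0.413, 0.585, 1.842, -0.273, 0.968, 0.368], 'position': [0.556, -0.047, 0.184], 'ee_rot': [-2.104, -2.332, 0.001], 'force': [-0.044, -0.251, -1.464], 'width': 0.211, 'gripper_force': 24.996}
6235 [-0.0601 -0.2094  0.0657 -0.1645]
gap 0.03112757253687311 0.04617552318649454 [(np.float64(0.03112757253687311), np.float64(0.04617552318649454))]
px 248 396 189 240
tcp in rack [-0.0367 -0.1857]
```

View pics/wr2.png

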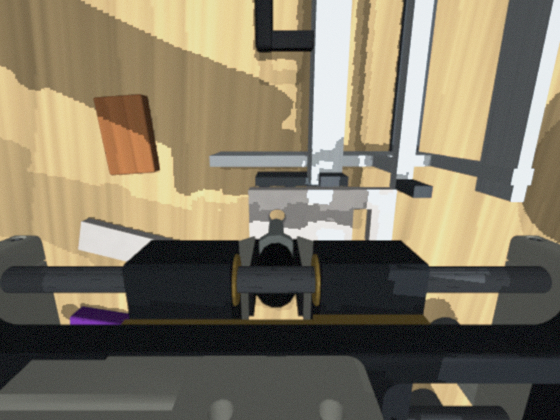

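The pin is clear of the bore. The bore shows as a tan spot at (277,215) and the notch at (360,220). I measure the bore-to-notch shift in this one view.

Run:
```python
from h import *
np.set_printoptions(suppress=True,precision=4)
im=shot('wrist'); hsv=cv2.cvtColor(im['color'],cv2.COLOR_RGB2HSV)
a=np.radians(5.9); M=np.array([[np.cos(a),np.sin(a)],[-np.sin(a),np.cos(a)]])
f=lambda uv:(plane(im,uv,.085)[:,:2]-[.5732,.1417])@M.T
m=(hsv[...,1]>70)&(hsv[...,2]>60)
b=m.copy(); b[:, :262]=0; b[:,292:]=0; b[:200]=0; b[226:]=0; v,u=np.where(b); print('bore px',u.min(),u.max(),v.min(),v.max(),f([[u.min()-.5,v.mean()],[u.max()+.5,v.mean()]]))
for r in(212,218,224,230): 
    row=hsv[r,340:390]; print(r,[(340+i,int(x[1]),int(x[2])) for i,x in enumerate(row) if 12<i<36][::2])
    d=np.abs(np.diff(hsv[r,345:385,2].astype(int)));
for px in(360,366,380): print(px,f([[px,220]]))
save(im,'wr3.png',(240,180,410,250),4.5)
```

```text
bore px 270 284 210 219 [[-0.0428 -0.1868]
 [-0.0296 -0.1868]]
212 [(353, 53, 155), (355, 94, 196), (357, 98, 195), (359, 95, 188), (361, 91, 187), (363, 100, 209), (365, 91, 218), (367, 58, 123), (369, 6, 82), (371, 7, 147), (373, 8, 234), (375, 5, 234)]
218 [(353, 70, 171), (355, 91, 196), (357, 92, 194), (359, 95, 187), (361, 91, 204), (363, 94, 219), (365, 93, 209), (367, 28, 100), (369, 6, 83), (371, 11, 187), (373, 8, 234), (375, 6, 231)]
224 [(353, 85, 187), (355, 96, 197), (357, 94, 189), (359, 89, 193), (361, 91, 193), (363, 95, 220), (365, 85, 190), (367, 12, 88), (369, 8, 90), (371, 8, 217), (373, 7, 231), (375, 7, 232)]
230 [(353, 87, 223), (355, 93, 223), (357, 94, 215), (359, 93, 216), (361, 93, 221), (363, 92, 222), (365, 76, 151), (367, 3, 80), (369, 2, 115), (371, 6, 228), (373, 6, 231), (375, 8, 230)]
360 [[ 0.0374 -0.1919]]
366 [[ 0.0427 -0.1919]]
380 [[ 0.0551 -0.1919]]
```

View pics/wr3.png

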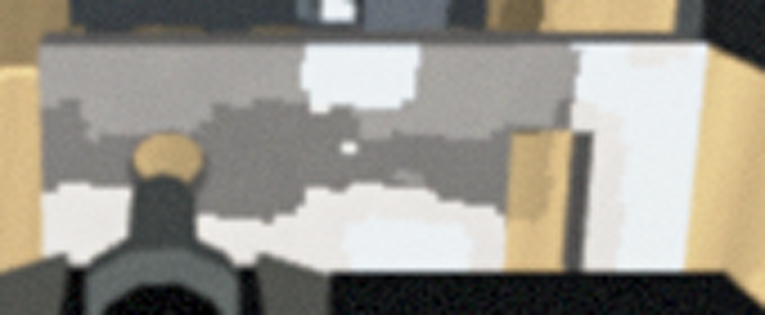

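Call:
jog_arm(moves=[[-0.004,0.02,0,0],[-0.004,0.04,0,0],[-0.004,0.06,0,0],[-0.004,0.075,0,0],[-0.004,0.075,0,0],[-0.004,0.075,0,0],[-0.004,0.075,0,0]])

```text
clock: 5.15
position: [0.6306, -0.0433, 0.1847]
ee_rot: [-2.104, -2.332, 0.0]
force: [-0.0, -0.0, -1.0]
width: 0.211
gripper_force: 25.0
```

Run:
```python
from h import *
np.set_printoptions(suppress=True,precision=4)
s=st(); a=np.radians(5.9); M=np.array([[np.cos(a),np.sin(a)],[-np.sin(a),np.cos(a)]])
print('moved in rack',M@(s['position'][:2]-np.array([.5561,-.0468])))
im=shot('wrist'); save(im,'wr4.png',(180,160,400,300),3.5); rel([0,0,0])
```

```text
{'clock': 5.15, 'joints': [-0.39, 0.533, 0.567, 1.653, -0.32, 1.05, 0.378], 'position': [0.631, -0.043, 0.185], 'ee_rot': [-2.104, -2.332, 0.0], 'force': [-0.003, -0.027, -0.968], 'width': 0.211, 'gripper_force': 24.996}
moved in rack [ 0.0744 -0.0042]
rel [ 0.1076 -0.6229  0.1849] toolx yaw 1.6733 z [-0.  0. -1.]
```

View pics/wr4.png

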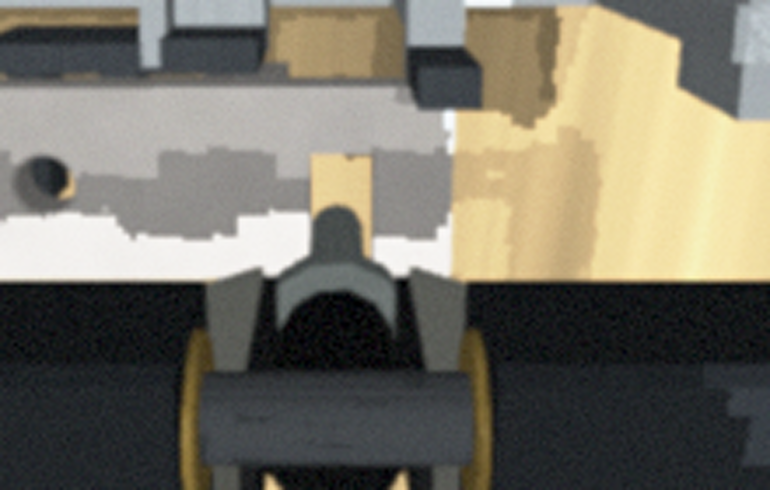

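The crop shows the shank at x=339 and the notch from 311 to 372, so it is centred. I lower it.

Call:
jog_arm(moves=[[0,0,0.025,0],[0,0,0.04,0],[0,0,0.055,0],[0,0,0.068,0],[0,0,0.074,0],[0,0,0.074,0],[0,0,0.074,0]])

```text
clock: 6.08
position: [0.6315, -0.0433, 0.111]
ee_rot: [2.104, 2.332, 0.001]
force: [0.4, 0.8, -0.9]
width: 0.213
gripper_force: 25.0
```

Call:
jog_arm(moves=[[0,0,0,0],[0,0,0,0],[0,0,0,0],[0,0,0,0]], hand=0.05)

```text
clock: 6.58
position: [0.6313, -0.0432, 0.1108]
ee_rot: [2.104, 2.333, 0.0]
force: [1.0, -0.9, 0.1]
width: 0.539
gripper_force: 0.0
```

Call:
jog_arm(moves=[[0,0,-0.03,0],[0,0,-0.06,0],[0,0,-0.09,0],[0,0,-0.12,0],[0,0,-0.12,0]])

```text
clock: 7.2
position: [0.6325, -0.0436, 0.2332]
ee_rot: [2.102, 2.33, 0.005]
force: [-0.4, -0.1, -0.7]
width: 0.547
gripper_force: 0.0
```

Run:
```python
from h import *
np.set_printoptions(suppress=True,precision=4)
s=st(); a=np.radians(5.9); M=np.array([[np.cos(a),np.sin(a)],[-np.sin(a),np.cos(a)]])
for n in('wrist','top'):
    im=shot(n); w=cloud(im); q=(w[...,:2]-[.5732,.1417])@M.T
    m=(w[...,2]>.128)&(w[...,2]<.14)&(np.hypot(q[...,0]-.04,q[...,1]+.195)<.025); P=w[m]; print(n,m.sum(),q[m].mean(0),np.ptp(q[m],0),np.median(P[:,2]))
    m=(w[...,2]>.072)&(w[...,2]<.09)&(abs(q[...,1])<.06)&(q[...,0]<-.03)&(q[...,0]>-.07)&(im['color'].max(-1)<90); print('handle',m.sum(),q[m].mean(0),np.ptp(q[m],0),np.median(w[m][:,2]))
    m=m&(q[...,0]<-.03)&(abs(q[...,1])<.04); print(np.percentile(q[m][:,0],[2,50,98]))
t=M.T@[-.048,0]+[.5732,.1417]; print(t); rel([*t,.17])
```

```text
{'clock': 7.2, 'joints': [-0.405, 0.49, 0.59, 1.594, -0.293, 1.143, 0.355], 'position': [0.633, -0.044, 0.233], 'ee_rot': [2.102, 2.33, 0.005], 'force': [-0.366, -0.085, -0.719], 'width': 0.547, 'gripper_force': 0.0}
wrist 380 [ 0.0383 -0.1926] [0.0189 0.0197] 0.1330829346055714
handle 1109 [-0.0433 -0.0337] [0.0224 0.0491] 0.08358828550617849
[-0.0516 -0.0445 -0.0395]<stdin>:6: RuntimeWarning: Mean of empty slice.
  ret = um.true_divide(
Traceback (most recent call last):
ValueError: zero-size array to reduction operation maximum which has no identity
```

The pin is parked at rack (0.038, -0.193) with its top at 0.133. Next is the handle, at rack x of about -0.046.

Call:
jog_arm(moves=[[0.06,-0.029,0,0],[0.12,-0.058,0,0],[0.17,-0.078,0,0],[0.19,-0.087,0,0],[0.19,-0.087,0.03,0],[0.19,-0.087,0.06,0],[0.19,-0.087,0.06,0]], hand=0.03)

```text
clock: 8.18
position: [0.523, 0.1364, 0.1682]
ee_rot: [-2.103, -2.331, 0.008]
force: [0.4, -0.3, 1.1]
width: 0.325
gripper_force: 0.0
```

Run:
```python
from h import *
np.set_printoptions(suppress=True,precision=4)
s=st(); a=np.radians(5.9); M=np.array([[np.cos(a),np.sin(a)],[-np.sin(a),np.cos(a)]])
im=shot('wrist'); w=cloud(im); q=(w[...,:2]-[.5732,.1417])@M.T
m=(w[...,2]>.08)&(w[...,2]<.087)&(abs(q[...,1])<.045)&(q[...,0]<-.03)&(q[...,0]>-.07)&(im['color'].max(-1)<90)
print('handle',m.sum(),np.percentile(q[m],[2,50,98],axis=0)); print('tcp',M@(s['position'][:2]-np.array([.5732,.1417])))
m=(w[...,2]>.090)&(w[...,2]<.097)&(abs(q[...,1])<.05)&(abs(q[...,0])<.03); print('lip',np.percentile(q[m],[2,50,98],axis=0))
```

```text
{'clock': 8.175, 'joints': [-0.763, 0.403, 0.553, 1.896, -0.26, 0.92, 0.017], 'position': [0.523, 0.136, 0.168], 'ee_rot': [-2.103, -2.331, 0.008], 'force': [0.385, -0.283, 1.124], 'width': 0.325, 'gripper_force': 0.0}
handle 1700 [[-0.0528 -0.0422]
 [-0.0462  0.005 ]
 [-0.0344  0.0438]]
tcp [-0.0505 -0.0001]
lip [[-0.0088 -0.0143]
 [-0.006   0.0187]
 [-0.0027  0.0487]]
```

Call:
jog_arm(moves=[[0,0.003,0.03,0],[0,0.003,0.06,0],[0,0.003,0.08,0],[0,0.003,0.097,0],[0,0.003,0.097,0]])

```text
clock: 8.85
position: [0.5279, 0.1371, 0.0734]
ee_rot: [-2.104, -2.332, 0.002]
force: [0.6, 0.1, 0.4]
width: 0.33
gripper_force: 0.0
```

Call:
jog_arm(moves=[[0,0,0,0],[0,0,0,0],[0,0,0,0],[0,0,0,0]], hand=0.0, newtons=10)

```text
clock: 9.35
position: [0.5275, 0.1373, 0.0744]
ee_rot: [-2.103, -2.332, 0.0]
force: [-4.4, -0.6, 5.6]
width: 0.151
gripper_force: 10.0
```

Width is 14 mm, so it holds the bar. Now I pull it out.

Call:
jog_arm(moves=[[0,-0.012,0,0],[0,-0.024,0,0],[0,-0.036,0,0],[0,-0.048,0,0],[0,-0.06,0,0],[0,-0.068,0,0],[0,-0.072,0,0],[0,-0.072,0,0],[0,-0.072,0,0]])

```text
clock: 10.48
position: [0.4578, 0.13, 0.0744]
ee_rot: [2.103, 2.331, 0.005]
force: [7.9, -0.3, 2.0]
width: 0.155
gripper_force: 10.0
```

Call:
jog_arm(moves=[[0,0,0,0],[0,0,0,0],[0,0,0,0],[0,0,0,0]], hand=0.03)

```text
clock: 10.98
position: [0.4561, 0.1298, 0.0736]
ee_rot: [-2.104, -2.333, 0.001]
force: [0.2, 0.5, -1.3]
width: 0.324
gripper_force: 0.0
```

Call:
jog_arm(moves=[[0,0,-0.03,0],[0,0,-0.06,0],[0,0,-0.1,0],[0,0,-0.15,0],[0,0,-0.17,0],[0,0,-0.17,0]], hand=0.034)

```text
clock: 11.72
position: [0.4572, 0.1301, 0.2449]
ee_rot: [2.104, 2.333, 0.005]
force: [-0.5, -0.5, -0.5]
width: 0.372
gripper_force: 0.0
```

```bash
cat > strips.py <<'E'
from h import *
np.set_printoptions(suppress=True,precision=4)
a=np.radians(5.9); M=np.array([[np.cos(a),np.sin(a)],[-np.sin(a),np.cos(a)]]); O=np.array([.5732,.1417])
def strips(im):
    hsv=cv2.cvtColor(im['color'],cv2.COLOR_RGB2HSV); w=cloud(im)
    m=((hsv[...,1]<50)&(hsv[...,2]>110)&(w[...,2]<.03)&(w[...,1]<.02)&(w[...,0]>.2)).astype(np.uint8)
    k,l,s,_=cv2.connectedComponentsWithStats(m)
    for i in range(1,k):
        if s[i,4]<300: continue
        cn=cv2.findContours((l==i).astype(np.uint8),0,1)[0][0][:,0]
        (c,(W,H),t)=cv2.minAreaRect((plane(im,cn,.014)[:,:2]*1000).astype(np.float32))
        if H>W: t+=90
        print('strip',np.round(c,1),round(W),round(H),'long axis deg',round((t+90)%180-90,1))
def pin_rail(im):
    w=cloud(im); q=(w[...,:2]-O)@M.T
    m=(w[...,2]>.128)&(w[...,2]<.14)&(np.hypot(q[...,0]-.04,q[...,1]+.195)<.025); print('pin',m.sum(),q[m].mean(0) if m.any() else 0)
    m=(abs(w[...,2]-.094)<.003)&(abs(q[...,1])<.14)&(q[...,0]<.02)&(q[...,0]>-.1); print('lip mid',np.median(q[m],0),m.sum())
E
python3 - <<'E'
from strips import *
st(); im=shot('top'); strips(im); pin_rail(im); rel([0.419,-.131,.2]); save(im,'top2.png',k=1.4)
pin_rail(shot('scene'))
E
```

```text
{'clock': 11.725, 'joints': [-0.914, 0.189, 0.625, 1.953, -0.13, 1.035, -0.128], 'position': [0.457, 0.13, 0.245], 'ee_rot': [2.104, 2.333, 0.005], 'force': [-0.548, -0.545, -0.464], 'width': 0.372, 'gripper_force': 0.0}
strip [1002.9 -528.2] 331 1071 long axis deg -89.4
strip [ 458.  -454.9] 37 170 long axis deg -8.8
strip [ 418.7 -131.2] 36 172 long axis deg -9.6
strip [ 321.9 -878.4] 58 231 long axis deg -10.4
pin 28 [ 0.0396 -0.1932]
lip mid [-0.0735 -0.0682] 46
rel [-0.2558 -0.0641  0.0435] toolx yaw 1.674 z [ 0.     0.001 -1.   ]
pin 41 [ 0.0414 -0.1919]
lip mid [-0.0738 -0.0035] 194
```

View pics/top2.png

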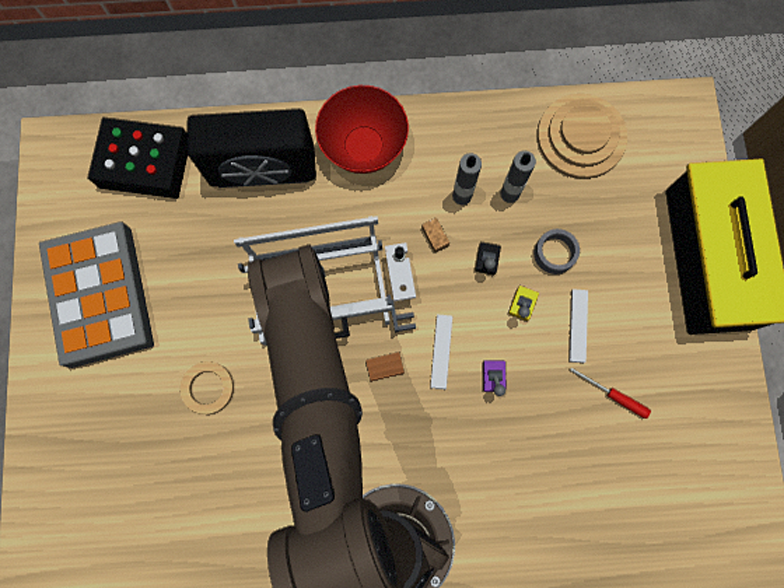

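The rail is out (lip mid at -0.0735) and the pin sits in the notch at (400,252). The strips are at (441,352) and (578,326), unmoved. I fetch strip A.

Call:
jog_arm(moves=[[-0.05,-0.013,0,0.37],[-0.1,-0.026,0,0.37],[-0.15,-0.039,0.0,0.74],[-0.2,-0.051,0.02,0.74],[-0.256,-0.064,0.04,1.1],[-0.256,-0.064,0.06,1.1],[-0.256,-0.064,0.1,1.47],[-0.256,-0.064,0.13,1.47],[-0.256,-0.064,0.14,1.84],[-0.256,-0.064,0.14,1.84],[-0.256,-0.064,0.14,1.84],[-0.256,-0.064,0.14,1.84],[-0.256,-0.064,0.14,1.84]], hand=0.06)

```text
clock: 13.45
position: [0.4191, -0.1314, 0.1037]
ee_rot: [-3.131, 0.257, -0.0]
force: [-0.1, -0.6, 0.5]
width: 0.653
gripper_force: 0.0
```

Run:
```python
from strips import *
st(); rel([.4187,-.1312,.014]); strips(shot('scene'))
```

```text
{'clock': 13.45, 'joints': [-0.565, 0.474, 1.016, 2.218, -0.603, 0.755, -0.872], 'position': [0.419, -0.131, 0.104], 'ee_rot': [-3.131, 0.257, -0.0], 'force': [-0.065, -0.635, 0.478], 'width': 0.653, 'gripper_force': 0.0}
rel [-0.0004 -0.0001  0.0897] toolx yaw -0.164 z [ 0.  0. -1.]
strip [ 459.6 -453.4] 37 172 long axis deg -9.2
```

Call:
jog_arm(moves=[[0,0,0.03,0],[0,0,0.06,0],[0,0,0.08,0],[0,0,0.089,0],[0,0,0.089,0]])

```text
clock: 14.12
position: [0.4191, -0.1315, 0.0147]
ee_rot: [-3.131, 0.261, 0.0]
force: [0.4, 0.6, 0.1]
width: 0.65
gripper_force: 0.0
```

Call:
jog_arm(moves=[[0,0,0,0],[0,0,0,0],[0,0,0,0],[0,0,0,0],[0,0,0,0]], hand=0.0, newtons=12)

```text
clock: 14.75
position: [0.4195, -0.1314, 0.0151]
ee_rot: [-3.13, 0.261, -0.001]
force: [-0.1, 0.8, 6.6]
width: 0.387
gripper_force: 12.0
```

Call:
jog_arm(moves=[[0,0,-0.03,0],[0,0,-0.07,0],[0,0,-0.12,0],[0,0,-0.17,0],[0,0,-0.2,0],[0,0,-0.2,0]])

```text
clock: 15.5
position: [0.4203, -0.1314, 0.2162]
ee_rot: [-3.13, 0.259, -0.006]
force: [-0.0, -0.6, -1.2]
width: 0.393
gripper_force: 12.0
```

Run:
```python
from strips import *
s=st()
for y in(-.05,.05):
    t=M.T@[.016,y]+O; print(y,t); rel([*t,s['position'][2]])
```

```text
{'clock': 15.5, 'joints': [-0.816, 0.29, 1.263, 2.09, -0.336, 0.986, -1.112], 'position': [0.42, -0.131, 0.216], 'ee_rot': [-3.13, 0.259, -0.006], 'force': [-0.044, -0.583, -1.211], 'width': 0.393, 'gripper_force': 12.0}
-0.05 [0.5943 0.0936]
rel [ 0.1346 -0.2506  0.0009] toolx yaw -0.1653 z [ 0.004  0.001 -1.   ]
0.05 [0.584  0.1931]
rel [ 0.1081 -0.347   0.0009] toolx yaw -0.1653 z [ 0.004  0.001 -1.   ]
```

Call:
jog_arm(moves=[[0.018,-0.058,0,-0.06],[0.036,-0.116,0,-0.12],[0.054,-0.174,0,-0.18],[0.072,-0.232,0,-0.268],[0.09,-0.29,0,-0.268],[0.108,-0.335,0,-0.268],[0.108,-0.347,0,-0.268],[0.108,-0.347,0.02,-0.268],[0.108,-0.347,0.04,-0.268],[0.108,-0.347,0.056,-0.268],[0.108,-0.347,0.056,-0.268],[0.108,-0.347,0.056,-0.268]])

```text
clock: 17.0
position: [0.5834, 0.1925, 0.1592]
ee_rot: [-3.137, -0.159, -0.001]
force: [-0.1, 0.7, -0.6]
width: 0.388
gripper_force: 12.0
```

```bash
cat >> strips.py <<'E'
def laid(im,tag):
    "white points inside the rack between the rails"
    w=cloud(im); q=(w[...,:2]-O)@M.T; hsv=cv2.cvtColor(im['color'],cv2.COLOR_RGB2HSV)
    m=(hsv[...,1]<50)&(hsv[...,2]>90)&(abs(q[...,1])<.13)&(q[...,0]>-.04)&(q[...,0]<.048)&(w[...,2]>.08)&(w[...,2]<.16)
    k,l,s,_=cv2.connectedComponentsWithStats(m.astype(np.uint8))
    for i in range(1,k):
        if s[i,4]<40: continue
        P=np.c_[q[l==i],w[l==i][:,2]]; f=np.polyfit(P[:,0],P[:,2],1)
        A=(abs(q[...,1]-np.median(P[:,1]))<.012)&(abs(w[...,2]-np.polyval(f,q[...,0]))<.004)&(hsv[...,1]<50)&(q[...,0]>-.1)&(q[...,0]<.13)
        print(tag,'n',len(P),'y',np.median(P[:,1]),'slope',np.arctan(f[0]),'top z at x=.017',np.polyval(f,.017),'x ends',np.percentile(q[A][:,0],[1,99]))
E
python3 - <<'E'
from strips import *
s=st(); print('tcp rack',M@(s['position'][:2]-O)); rel([*(M.T@[.016,.05]+O),.130]); im=shot('scene'); laid(im,'scene'); save(im,'sc3.png',(240,180,440,300),3.8)
E
```

```text
{'clock': 17.0, 'joints': [-1.012, 0.653, 0.966, 1.746, -0.606, 1.071, -1.307], 'position': [0.583, 0.193, 0.159], 'ee_rot': [-3.137, -0.159, -0.001], 'force': [-0.12, 0.693, -0.604], 'width': 0.388, 'gripper_force': 12.0}
tcp rack [0.0154 0.0495]
rel [ 0.0006 -0.0005  0.0292] toolx yaw 0.1011 z [ 0.001  0.    -1.   ]
scene n 134 y 0.053485022720455085 slope -0.006846771688676291 top z at x=.017 0.15744656085787148 x ends [-0.0245  0.1167]
```

View pics/sc3.png

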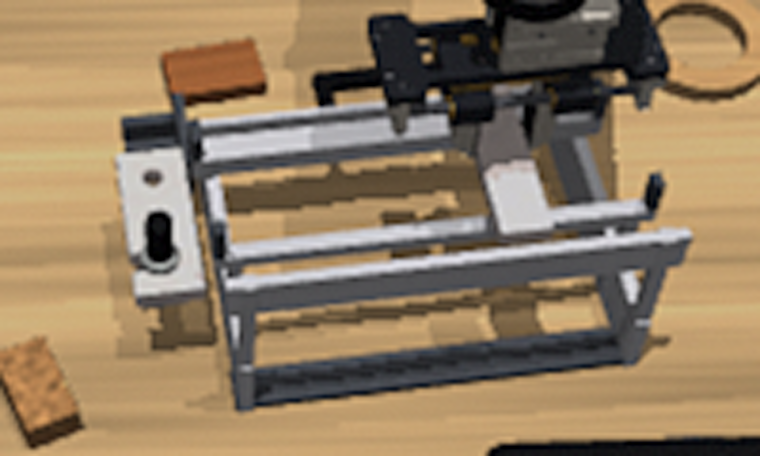

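The crop shows the strip level above the rear rail, with its end at (520,220) short of the back stop. I lower slowly so it tilts in the grip.

Call:
jog_arm(moves=[[0.001,0,0.015,0],[0.001,0,0.022,0],[0.001,0,0.026,0],[0.001,0,0.03,0],[0.001,0,0.034,0],[0.001,0,0.038,0],[0.001,0,0.038,0]], newtons=5)

```text
clock: 17.92
position: [0.5841, 0.193, 0.1205]
ee_rot: [3.137, 0.16, -0.0]
force: [0.0, 0.4, -0.7]
width: 0.391
gripper_force: 5.0
```

Run:
```python
from strips import *
s=st(); laid(shot('scene'),'scene')
```

```text
{'clock': 17.925, 'joints': [-0.987, 0.695, 0.925, 1.779, -0.65, 1.006, -1.273], 'position': [0.584, 0.193, 0.12], 'ee_rot': [3.137, 0.16, -0.0], 'force': [0.043, 0.427, -0.716], 'width': 0.391, 'gripper_force': 5.0}
scene n 114 y 0.054117218716488724 slope 0.28354908921740474 top z at x=.017 0.11973430226979732 x ends [-0.0257  0.1179]
```

Call:
jog_arm(moves=[[0,0,0,0],[0,0,0,0],[0,0,0,0],[0,0,0,0]], hand=0.055)

```text
clock: 18.48
position: [0.5842, 0.193, 0.1208]
ee_rot: [-3.137, -0.16, -0.0]
force: [0.4, 0.2, 0.2]
width: 0.599
gripper_force: 0.0
```

Call:
jog_arm(moves=[[0,0,-0.03,0],[0,0,-0.06,0],[0,0,-0.1,0],[0,0,-0.1,0]], hand=0.06)

```text
clock: 18.98
position: [0.5859, 0.1928, 0.2237]
ee_rot: [-3.136, -0.159, -0.008]
force: [-0.4, -0.9, -0.9]
width: 0.652
gripper_force: 0.0
```

Run:
```python
from strips import *
s=st(); laid(shot('scene'),'scene'); im=shot('top'); strips(im); laid(im,'top'); pin_rail(im); rel([.459,-.4545,.2])
```

```text
{'clock': 18.975, 'joints': [-1.044, 0.593, 1.021, 1.67, -0.542, 1.184, -1.358], 'position': [0.586, 0.193, 0.224], 'ee_rot': [-3.136, -0.159, -0.008], 'force': [-0.373, -0.856, -0.901], 'width': 0.652, 'gripper_force': 0.0}
scene n 221 y 0.05131133439524539 slope 0.29002266731469434 top z at x=.017 0.11932912788417123 x ends [-0.0767  0.1173]
strip [1002.9 -528.2] 331 1071 long axis deg -89.4
strip [ 458.  -454.9] 37 170 long axis deg -8.8
strip [ 321.9 -878.4] 58 231 long axis deg -10.4
top n 277 y 0.05021350549636458 slope 0.30194525970899033 top z at x=.017 0.11823438276680177 x ends [-0.0932  0.0743]
pin 31 [ 0.0388 -0.1929]
lip mid [-0.0721  0.034 ] 180
rel [-0.1903  0.6316  0.0202] toolx yaw 0.102 z [ 0.     0.001 -1.   ]
```

Call:
jog_arm(moves=[[-0.03,0.1,0,0.05],[-0.03,0.1,0,0.05],[-0.06,0.2,0,0.1],[-0.06,0.2,0,0.1],[-0.09,0.3,0,0.15],[-0.09,0.3,0,0.15],[-0.12,0.4,0,0.2],[-0.12,0.4,0,0.2],[-0.15,0.5,0,0.257],[-0.15,0.5,0,0.257],[-0.18,0.6,0,0.257],[-0.18,0.6,0.03,0.257],[-0.19,0.632,0.07,0.257],[-0.19,0.632,0.1,0.257],[-0.19,0.632,0.1,0.257],[-0.19,0.632,0.1,0.257]])

```text
clock: 21.08
position: [0.4596, -0.4548, 0.1212]
ee_rot: [3.132, -0.243, -0.0]
force: [-0.4, -0.0, 0.8]
width: 0.651
gripper_force: 0.0
```

Run:
```python
from strips import *
st(); rel([.459,-.4545,.014]); im=shot('wrist'); w=cloud(im); hsv=cv2.cvtColor(im['color'],cv2.COLOR_RGB2HSV)
m=(hsv[...,1]<50)&(hsv[...,2]>110)&(abs(w[...,2]-.014)<.005)&(abs(w[...,0]-.459)<.12)&(abs(w[...,1]+.4545)<.06)
P=w[m]; print(len(P),cv2.minAreaRect((P[:,:2]*1000).astype(np.float32)))
```

```text
{'clock': 21.075, 'joints': [0.156, 0.729, 0.894, 1.694, -0.645, 1.041, -0.458], 'position': [0.46, -0.455, 0.121], 'ee_rot': [3.132, -0.243, -0.0], 'force': [-0.393, -0.041, 0.759], 'width': 0.651, 'gripper_force': 0.0}
rel [-0.0006 -0.0002  0.1072] toolx yaw -0.1548 z [-0. -0. -1.]
6326 ((443.318603515625, -452.7557067871094), (36.07273483276367, 197.1325225830078), 81.424560546875)
```

Call:
jog_arm(moves=[[-0.001,0,0.04,0],[-0.001,0,0.075,0],[-0.001,0,0.098,0],[-0.001,0,0.107,0],[-0.001,0,0.107,0]])

```text
clock: 21.75
position: [0.4585, -0.4551, 0.0142]
ee_rot: [3.132, -0.243, 0.001]
force: [-0.2, -0.7, 0.3]
width: 0.652
gripper_force: 0.0
```

Call:
jog_arm(moves=[[0,0,0,0],[0,0,0,0],[0,0,0,0],[0,0,0,0],[0,0,0,0]], hand=0.0, newtons=12)

```text
clock: 22.38
position: [0.4585, -0.4551, 0.0143]
ee_rot: [3.132, -0.244, 0.001]
force: [0.5, 1.5, 6.4]
width: 0.388
gripper_force: 12.0
```

Call:
jog_arm(moves=[[0,0,-0.03,0],[0,0,-0.07,0],[0,0,-0.12,0],[0,0,-0.17,0],[0,0,-0.205,0],[0,0,-0.205,0]])

```text
clock: 23.12
position: [0.4588, -0.4562, 0.2215]
ee_rot: [3.129, -0.244, 0.006]
force: [-0.3, -0.3, -1.0]
width: 0.391
gripper_force: 12.0
```

Run:
```python
from strips import *
s=st()
t=M.T@[.016,-.05]+O; rel([*t,s['position'][2]]); laid(shot('top'),'top')
```

```text
{'clock': 23.125, 'joints': [0.114, 0.633, 0.976, 1.591, -0.552, 1.211, -0.529], 'position': [0.459, -0.456, 0.222], 'ee_rot': [3.129, -0.244, 0.006], 'force': [-0.299, -0.273, -1.024], 'width': 0.391, 'gripper_force': 11.998}
rel [ 0.0487 -0.5641 -0.0012] toolx yaw -0.1554 z [ 0.003 -0.003 -1.   ]
top n 355 y 0.049207075970717835 slope 0.2907514231567337 top z at x=.017 0.11796388051896765 x ends [-0.0909  0.1152]
```

Call:
jog_arm(moves=[[0.01,-0.11,0,-0.06],[0.01,-0.11,0,-0.06],[0.02,-0.22,0,-0.12],[0.02,-0.22,0,-0.12],[0.03,-0.33,0,-0.18],[0.03,-0.33,0,-0.18],[0.04,-0.44,0,-0.258],[0.04,-0.44,0,-0.258],[0.049,-0.53,0,-0.258],[0.049,-0.564,0,-0.258],[0.049,-0.564,0,-0.258],[0.049,-0.564,0.02,-0.258],[0.049,-0.564,0.04,-0.258],[0.049,-0.564,0.06,-0.258],[0.049,-0.564,0.06,-0.258],[0.049,-0.564,0.06,-0.258]])

```text
clock: 25.18
position: [0.5942, 0.0943, 0.1589]
ee_rot: [3.137, 0.16, 0.0]
force: [0.2, -0.4, -0.0]
width: 0.395
gripper_force: 12.0
```

Run:
```python
from strips import *
s=st(); print('tcp rack',M@(s['position'][:2]-O)); rel([*(M.T@[.016,-.05]+O),.1205]); laid(shot('scene'),'scene')
```

```text
{'clock': 25.175, 'joints': [-0.855, 0.624, 0.948, 1.778, -0.581, 1.046, -1.16], 'position': [0.594, 0.094, 0.159], 'ee_rot': [3.137, 0.16, 0.0], 'force': [0.214, -0.378, -0.023], 'width': 0.395, 'gripper_force': 11.998}
tcp rack [ 0.016  -0.0493]
rel [0.     0.0007 0.0384] toolx yaw 0.1019 z [ 0. -0. -1.]
scene n 123 y -0.047165790700532666 slope -0.014326234788644785 top z at x=.017 0.15789771882142853 x ends [-0.0256  0.118 ]
scene n 263 y 0.0505439231085343 slope 0.2927913547267897 top z at x=.017 0.11915863684172762 x ends [-0.0765  0.1188]
```

Call:
jog_arm(moves=[[0,0,0.015,0],[0,0,0.022,0],[0,0,0.026,0],[0,0,0.03,0],[0,0,0.034,0],[0,0,0.038,0],[0,0,0.038,0]], newtons=5)

```text
clock: 26.1
position: [0.5939, 0.0948, 0.1205]
ee_rot: [3.137, 0.161, -0.0]
force: [-1.1, -0.3, 0.2]
width: 0.392
gripper_force: 5.0
```

Call:
jog_arm(moves=[[0,0,0,0],[0,0,0,0],[0,0,0,0],[0,0,0,0]], hand=0.055)

```text
clock: 26.6
position: [0.5939, 0.0948, 0.1208]
ee_rot: [-3.137, -0.161, -0.0]
force: [-0.0, -0.9, 0.4]
width: 0.597
gripper_force: 0.0
```

Call:
jog_arm(moves=[[0,0,-0.03,0],[0,0,-0.06,0],[0,0,-0.1,0],[0,0,-0.1,0]])

```text
clock: 27.1
position: [0.5956, 0.0944, 0.2236]
ee_rot: [-3.137, -0.161, -0.008]
force: [0.4, -0.3, -0.2]
width: 0.597
gripper_force: 0.0
```

Run:
```python
from strips import *
s=st(); im=shot('scene'); laid(im,'scene'); im=shot('top'); strips(im); laid(im,'top'); pin_rail(im)
w=cloud(im); m=(abs(w[...,0]-.6)<.06)&(abs(w[...,1]+.25)<.05)&(w[...,2]>.075); P=w[m]; print('ball',len(P),P.mean(0),P.min(0),P.max(0)); save(im,'top5.png',(150,130,450,300),2.6)
rel([.53,-.23,.2])
```

```text
{'clock': 27.1, 'joints': [-0.893, 0.56, 1.007, 1.705, -0.513, 1.16, -1.213], 'position': [0.596, 0.094, 0.224], 'ee_rot': [-3.137, -0.161, -0.008], 'force': [0.449, -0.254, -0.158], 'width': 0.597, 'gripper_force': 0.0}
scene n 261 y 0.050453974903577156 slope 0.2929644256768435 top z at x=.017 0.11920183891209446 x ends [-0.0779  0.1183]
scene n 227 y -0.04637939253581239 slope 0.27962487494154 top z at x=.017 0.11884401133836517 x ends [-0.0745  0.1183]
strip [1002.9 -528.2] 331 1071 long axis deg -89.4
strip [ 321.9 -878.4] 58 231 long axis deg -10.4
top n 271 y -0.048725509485364596 slope 0.2888001006485608 top z at x=.017 0.11785225333330454 x ends [-0.0963  0.0426]
pin 32 [ 0.0395 -0.1936]
lip mid [-0.0714 -0.043 ] 107
ball 54 [ 0.5977 -0.2477  0.1031] [ 0.5872 -0.2593  0.0892] [ 0.6098 -0.2373  0.111 ]
rel [-0.0969  0.3167  0.0204] toolx yaw 0.103 z [ 0.     0.001 -1.   ]
```

View pics/top5.png

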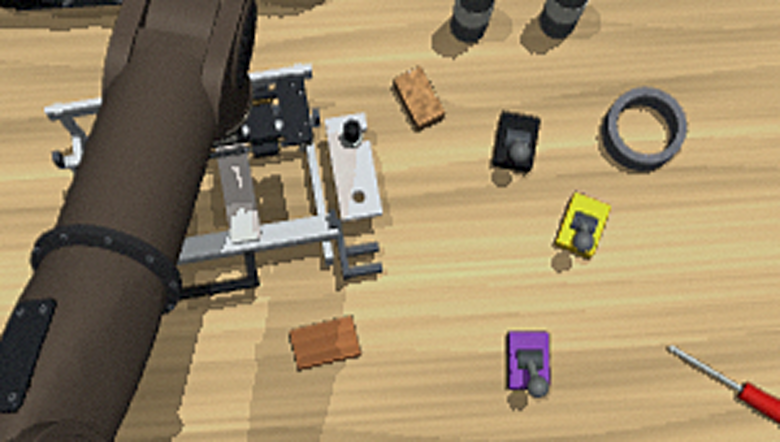

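The top crop shows strip B lying at (238,215) behind the lip and the pin in the notch at (352,130). Strip A is under the arm. I move to the robot side of the black toggle (ball at (517,150)) and check both strips before throwing it.

Call:
jog_arm(moves=[[-0.02,0.06,0,0.07],[-0.03,0.12,0,0.14],[-0.045,0.18,0,0.21],[-0.06,0.24,0,0.28],[-0.084,0.3,0,0.363],[-0.084,0.322,0,0.363],[-0.084,0.322,0.02,0.363],[-0.084,0.322,0.06,0.363],[-0.084,0.322,0.1,0.363],[-0.084,0.322,0.133,0.363],[-0.084,0.322,0.133,0.363],[-0.084,0.322,0.133,0.363]], hand=0.0)

```text
clock: 28.7
position: [0.5436, -0.2336, 0.088]
ee_rot: [3.115, -0.407, -0.0]
force: [0.2, 0.5, 0.4]
width: 0.003
gripper_force: 0.0
```

Run:
```python
from strips import *
s=st(); im=shot('scene'); laid(im,'scene'); im=shot('top'); laid(im,'top'); pin_rail(im); rel([.598,-.248,.09])
save(im,'top6.png',(150,130,350,280),3.8)
```

```text
{'clock': 28.7, 'joints': [-0.274, 0.71, 0.919, 1.866, -0.703, 0.929, -0.852], 'position': [0.544, -0.234, 0.088], 'ee_rot': [3.115, -0.407, -0.0], 'force': [0.234, 0.467, 0.401], 'width': 0.003, 'gripper_force': 0.0}
scene n 275 y 0.050524093411138706 slope 0.2914057102899123 top z at x=.017 0.11880705469478622 x ends [-0.0779  0.1177]
scene n 280 y -0.04849013476763454 slope 0.2901078649064885 top z at x=.017 0.11865012435354297 x ends [-0.0753  0.1181]
top n 300 y -0.048274091310703204 slope 0.2693350925308541 top z at x=.017 0.11786673549465025 x ends [-0.0296  0.1116]
top n 250 y 0.050779745162258624 slope 0.2998078004945976 top z at x=.017 0.11785369217496612 x ends [-0.013   0.1141]
pin 28 [ 0.039 -0.193]
lip mid [-0.0739  0.1191] 18
rel [ 0.0557 -0.0005 -0.0011] toolx yaw -0.2598 z [ 0.002 -0.001 -1.   ]
```

View pics/top6.png

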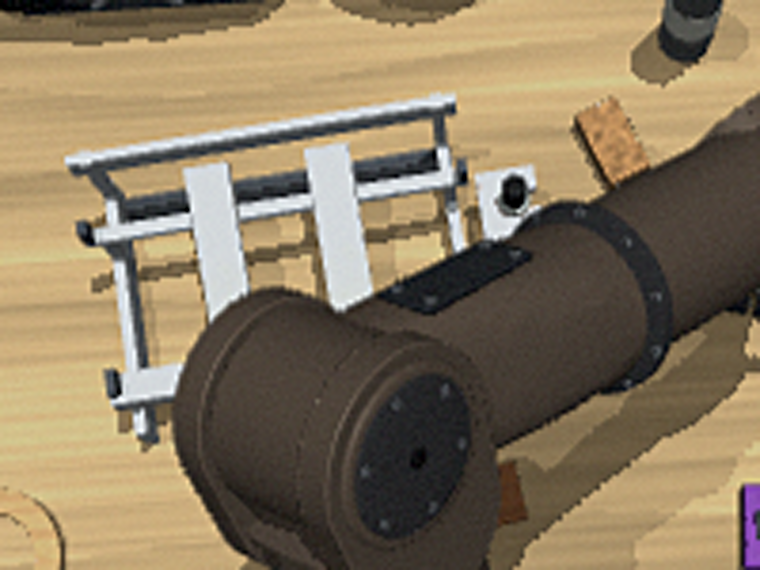

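Both strips lie side by side across the rear rail with slope about 0.29. Their upper ends are at (207,168) and (328,150), short of the back stop. Now I throw the lever.

Call:
jog_arm(moves=[[0.02,0,-0.002,0],[0.035,0,-0.002,0],[0.05,0,-0.002,0],[0.065,0,-0.002,0],[0.08,0,-0.002,0],[0.092,0,-0.002,0],[0.1,0,-0.002,0],[0.104,0,-0.002,0],[0.104,0,-0.002,0]])

```text
clock: 29.92
position: [0.644, -0.261, 0.0898]
ee_rot: [3.115, -0.408, 0.0]
force: [0.3, -0.5, 0.3]
width: 0.01
gripper_force: 0.0
```

```bash
cat > ball.py <<'E'
from strips import *
def ball():
    im=shot('scene'); w=cloud(im); c=im['color'].astype(int); m=(w[...,2]>.088)&(w[...,2]<.125)&(abs(w[...,0]-.65)<.06)&(abs(w[...,1]+.26)<.04)
    P=w[m]; print('ball',len(P),P.mean(0),P.min(0),P.max(0)); return im
E
python3 - <<'E'
from ball import *
st(); ball()
E
```

```text
{'clock': 29.925, 'joints': [-0.193, 0.842, 0.891, 1.584, -0.721, 1.073, -0.938], 'position': [0.644, -0.261, 0.09], 'ee_rot': [3.115, -0.408, 0.0], 'force': [0.324, -0.532, 0.257], 'width': 0.01, 'gripper_force': 0.0}
ball 128 [ 0.6638 -0.261   0.1009] [ 0.6434 -0.2787  0.0885] [ 0.6797 -0.2406  0.1165]
```

Call:
jog_arm(moves=[[0.003,0,0,0],[0.006,0,0,0],[0.009,0,0,0],[0.011,0,0,0],[0.011,0,0,0]])

```text
clock: 30.6
position: [0.6479, -0.2622, 0.0892]
ee_rot: [-3.109, 0.411, 0.019]
force: [-26.2, 11.0, 16.9]
width: 0.006
gripper_force: 13.9
```

Call:
jog_arm(moves=[[-0.02,0,0,0],[-0.05,0,-0.03,0],[-0.08,0,-0.08,0],[-0.08,0,-0.13,0],[-0.08,0,-0.16,0],[-0.08,0,-0.16,0]])

```text
clock: 31.35
position: [0.5783, -0.2441, 0.2524]
ee_rot: [3.114, -0.408, 0.008]
force: [0.6, -0.3, -0.7]
width: 0.007
gripper_force: 0.0
```

Run:
```python
from ball import *
st(); im=ball(); laid(im,'scene'); pin_rail(im); save(im,'sc7.png',(150,180,440,320),2.7)
```

```text
{'clock': 31.35, 'joints': [-0.329, 0.596, 1.055, 1.604, -0.541, 1.258, -1.009], 'position': [0.578, -0.244, 0.252], 'ee_rot': [3.114, -0.408, 0.008], 'force': [0.623, -0.277, -0.749], 'width': 0.007, 'gripper_force': 0.0}
ball 77 [ 0.6735 -0.264   0.0995] [ 0.6575 -0.2764  0.0884] [ 0.6841 -0.2524  0.1081]
scene n 276 y 0.05039753338974416 slope 0.28770583697888336 top z at x=.017 0.11882308406515409 x ends [-0.0793  0.1185]
scene n 281 y -0.04833251923869583 slope 0.28414618969777183 top z at x=.017 0.11823654515841651 x ends [-0.0764  0.1184]
pin 42 [ 0.0412 -0.1915]
lip mid [-0.0723  0.0003] 274
```

View pics/sc7.png

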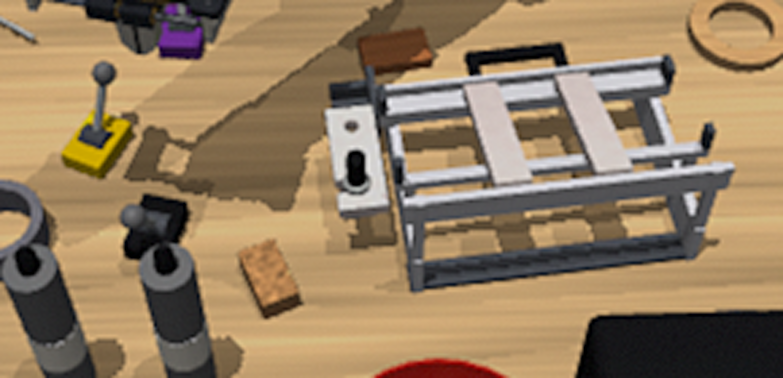

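The picture shows the lever thrown over at (148,218), having met its end stop. Both strips lie on the rails behind the lip, the pin is parked at (355,170), the rail is out, and the arm is clear.

```bash
python3 -c "
from cell import arm
print(arm.sign_off())"
```

```text
the job is handed in; nothing more can be done
None
```

The job is handed in with the pin hanging in the notch, the front rail fully out, both strips found on the bench lying across the rails behind the lip, and the black blower lever thrown over to its stop; sign-off returned no verdict.

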